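Index the photo turntable by one hole

TASK

Move the photo turntable on by one hole: with a fingertip press the round black indexing plunger down to free it and, keeping it down, push it round anticlockwise as seen from above, then let it spring back up in the very next hole. One step only, never past it or the other way round. Pick nothing up: the zoom lens must ride round untouched and level, the camera plate rides with it in its place on the platter, and the other things stay where they are.

Things in the scene. Friction and masses are not known exactly. Their poses are not given: they have to be found in the camera images.
- turntable: Fixed base of the turntable: an aluminium disc 330 mm across, 26 mm high; origin under its centre, z up, x pointing away from the hole where the plunger starts. Twelve holes 30 degrees apart, joined by a narrow slot, lie on a circle of 140 mm radius round the platter.
- pivot (a point): Centre of the upper face of the grey turning platter (220 mm across), 36 mm above the work surface, on the vertical turning axis.
- plunger_top (a point): Centre of the flat top of the plunger's black mushroom cap (36 mm across, 8 mm thick), 86 mm above the work surface when up. It stands on an arm of the platter, 140 mm from the pivot, over a steel housing 38 mm across whose top is 64 mm up; it is carried round with the platter and goes straight down when pressed.
- next_hole (a point): Centre of the next hole (anticlockwise seen from above), on the base's upper face, 26 mm above the work surface and 140 mm from the pivot: the plunger's axis must end over this point.
- plunger (a joint): How far the plunger is pressed (m): 0 up, 0.012 at its stop. Spring 3.6 N at first, 6.0 N at 8 mm, 7.2 N at the stop. Up, its pin locks the platter; pressed 8 mm or more it is free to turn. Let go between holes, it rides about 8 mm down and springs up into the next hole it meets. The pin's end is round and centres itself over the last 2 mm or so.
- platter (a joint): Turn of the platter (rad), growing anticlockwise seen from above: 0 in the starting hole, 0.524 (30 degrees) in the next hole. Light friction, about 0.06 N m (0.5 N at the plunger): the friction of a fingertip on the cap is ample to carry it round.
- lens: Black zoom lens, 110 mm long and 60 mm thick, on its side on a collar foot (32 by 60 mm), standing loose on the platter about its centre; origin under the foot, lens along its y axis, z up, top 73 mm above the platter. Only rides along, not to be touched.
- camera_plate: Aluminium camera plate 36 x 50 x 9 mm, loose on the platter, beyond the lens from the plunger; origin under its centre. Only rides along.
- dish: White ceramic dish, 130 mm across, 32 mm high, origin under its centre; bystander.
- cap_big: Black lens cap 44 mm across, 7 mm thick, in the dish; bystander.
- cap_small: Black lens cap 26 mm across, 7 mm thick, in the dish; bystander.
- wallet_box: Grey plastic filter wallet box 100 x 115 x 26 mm, origin under its centre; bystander.
- cleaner: Small bottle of lens cleaner, 38 mm across, 100 mm high, origin under its centre; bystander.
- battery: Camera battery 38 x 55 x 20 mm, origin under its centre; bystander.
- blower: Rubber dust blower standing on its base, 58 mm across, 95 mm high, origin under its centre; bystander.
Not all that is in view belongs to the job. Of the things that look like the camera_plate, the smallest one is meant.

How it is judged:
By the outcome, as a careful person would: the job done as asked, in the order asked, and still so for the second after the job is handed in, with the robot touching nothing.
It also fails if it takes over 34 s, if anything falls off the work surface, if the arm or the gripper's body presses on something with over 40 N, if the wrist force passes 120 N, or if a joint passes its speed limit or range.

ROBOT

A 6-joint arm with a two-finger parallel gripper is mounted at the origin on the work surface. World frame = base frame: x ahead of the robot, y to its left, z up, the work surface at z = 0. Lengths are in m, angles in rad, forces in N, time in s.
With the tool pointing down it reaches from about 0.225 to 0.875 m from the base axis. Payload 3.4 kg.
Tool frame: the origin (TCP) lies at the very end of the fingers, on their centre line; the grasp point (between the pads) lies 19 mm behind it; z points along the fingers, y is the direction in which the jaws open and shut (so a half turn about z gives the same grasp; the last joint's range is limited). The gripper opens to 85 mm and grips with 20 to 120 N. Pads are 22 mm wide; open, the fingers measure 114 mm over their backs; the gripper's body (76 mm by 85 mm) begins 54 mm behind the grasp point. The pads swing forward as they close: fully open they stand 13 mm farther back than shut.
Start: joints at [-1.299, 0.276, 1.505, -0, 1.361, -0.121], TCP at [0.22, -0.531, 0.231] pointing down, gripper open.
Joint ranges: [-2.89, 2.89], [-0.75, 2.08], [0.22, 2.7], [-1.18, 4.32], [0.11, 2.71], [-2.7, 2.7]. Speed limits (rad/s): [2.57, 2.57, 3.14, 3.14, 3.14, 3.14].

INTERFACE

Orientations are given as a unit quaternion [w, x, y, z].
In Python, from rig import manip, viewer, job gives the robot as it stands.
- The arm moves only by the shell command python3 -m crank 'ROWS' [OPENING] [FORCE]. ROWS is JSON, a list of rows, each a list of 6 numbers: the shift along the tool's x, y, z in m, then the turn, a rotation vector about the tool's x, y, z in degrees. In form: [[dx, dy, dz, rx, ry, rz], ...]. A call has 1 to 20 rows; each row is the pose to reach, as a shift and turn from the pose measured when the call began, along the tool's axes at that moment; what a row does not reach only later rows make up. A row lasts 1/8 s, in which the tool goes at most 62.5 mm and 10.7 degrees, less where a joint would pass 70% of its speed; a pose out of reach is approached as far as the arm can. A call with a gripper value outside its range is refused whole. OPENING is the opening, from 0 (shut) to 1 (fully open), set as the call begins (- or left out, the last holds). The fingers move at their own pace and stop on an object; FORCE is the grip in N (left out, the last holds). Time passes only in rows, so rows that repeat a pose let the fingers close. It gives the time, the measured TCP pose, the force and the opening at its end, in the units of the state.
- manip.get_state(): the state, without advancing time (a new reading comes with each control period).
- viewer.get_image(name): name is "scene" or "top"; returns a dict with "frame" (400x640x3 uint8, blue, green, red), "range_z" (400x640 float32, m along the optical axis (not along the pixel's ray), 0 where there is no reading), "intrinsics" (3x3 intrinsics, pixels), "world_from_camera" (4x4, takes a point from camera to world coordinates). Camera axes: x right, y up, looking along -z (the intrinsics and any distortion apply to the point x, -y, -z); pixel columns grow to the right and rows downward; lengths in m; the calibration is good to about 2 mm. A picture is of the moment at which its call begins.
- job.sign_off(): hands the job in, once; it reports no verdict.
The state is a dict: "clock": time; "qpos": joint angles; "qd": joint speeds; "effort": joint torques, N m; "position": TCP position; "ee_rot": TCP orientation; "contact_force": force on the tool from outside, world axes, zero at the start; "moment": the same for the moment, N m; "width": finger opening in m.
Only numpy, scipy, OpenCV 4.12 (cv2) and the standard library are available. Lean on these libraries where they do the work, as an engineer would, in place of code of your own. Each camera call takes 0.05 s, during which the arm holds its last target. There are 200 camera calls.

## Working session

There is one attempt and no reset: what is moved stays moved. The work goes in short steps, Python scripts to look and compute and a shell command to move; the robot and the scene stay as the last step left them, time stands still between calls to the robot, and variables do not carry over. Pictures are saved under pics/ and viewed, about 8 in all and at most 12, crops included, and the job is handed in when it is done.

```bash
mkdir -p pics
python3 - <<'E'
from rig import manip, viewer
import cv2,numpy as np
for n in("scene","top"):
    d=viewer.get_image(n); cv2.imwrite(f"pics/{n}1.png",d["frame"]); np.savez(f"pics/{n}1.npz",**{k:d[k] for k in("range_z","intrinsics","world_from_camera")})
    print(n,d["intrinsics"],d["world_from_camera"].round(3))
print(manip.get_state())
E
```

```text
scene [[490.21850063   0.         323.88905353]
 [  0.         490.21850063 199.64680749]
 [  0.           0.           1.        ]] [[ 0.204 -0.818  0.537  1.193]
 [ 0.979  0.163 -0.123 -0.167]
 [ 0.013  0.551  0.834  1.122]
 [ 0.     0.     0.     1.   ]]
top [[438.66605902   0.         327.10360947]
 [  0.         438.66605902 200.73494333]
 [  0.           0.           1.        ]] [[ 0.     0.997 -0.072  0.453]
 [-1.    -0.    -0.008 -0.014]
 [-0.008  0.072  0.997  1.557]
 [ 0.     0.     0.     1.   ]]
{'clock': 0.1, 'qpos': array([-1.29902108e+00,  2.76527410e-01,  1.50600541e+00, -3.07736724e-06,
        1.36070323e+00, -1.21003939e-01]), 'qd': array([-0.0011047 , -0.00142363, -0.00137916, -0.00070534,  0.00122534,
       -0.00113871]), 'effort': array([ 1.65435926e-03, -4.17699373e+01, -2.46402651e+01, -1.35877021e-04,
        5.73945974e-03, -2.75141254e-06]), 'position': array([ 0.21994996, -0.53075904,  0.23052914]), 'ee_rot': array([-8.19249773e-04,  9.80777072e-01,  1.95129853e-01, -6.33858100e-05]), 'contact_force': array([ 0.33553322, -0.41966564,  0.00908128]), 'moment': array([-0.02078029, -0.00866663, -0.0659595 ]), 'width': 0.0850431689731366}
```

View pics/top1.png

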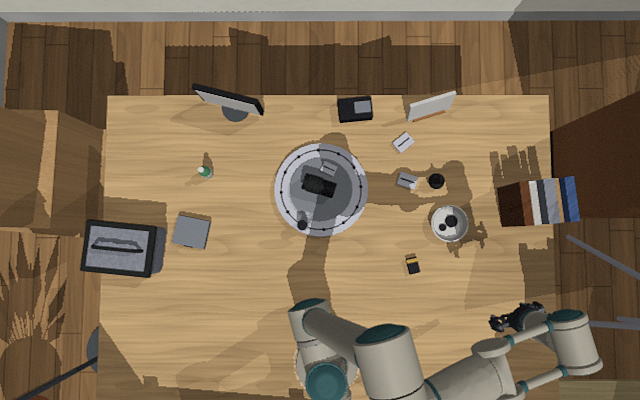

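View pics/scene1.png

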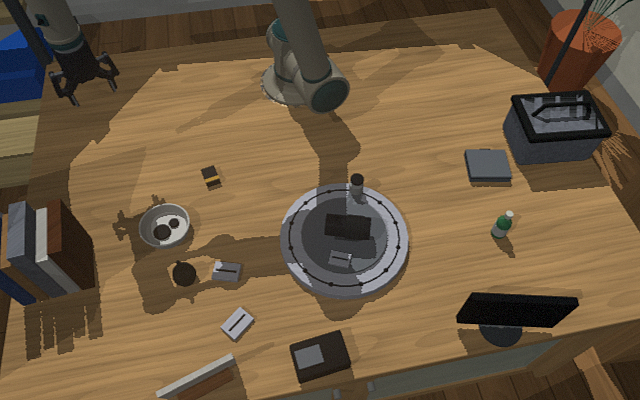

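```bash
cat > h.py <<'E'
import numpy as np,cv2
def pts(r,K,T):
    v,u=np.mgrid[:r.shape[0],:r.shape[1]]
    P=np.stack([(u-K[0,2])/K[0,0]*r,-(v-K[1,2])/K[1,1]*r,-r],-1)
    return P@T[:3,:3].T+T[:3,3]
def proj(p,K,T):
    c=(np.asarray(p)-T[:3,3])@T[:3,:3]
    return K[0,0]*c[0]/-c[2]+K[0,2], K[1,1]*-c[1]/-c[2]+K[1,2]
E
python3 - <<'E'
from h import *
ims=[]
for n,(u,v),(x,y) in(("top",(302,224),(321,190)),("scene",(357,181),(345,240))):
    d=np.load(f"pics/{n}1.npz"); P=pts(d["range_z"],d["intrinsics"],d["world_from_camera"])
    q=P[v-14:v+15,u-14:u+15].reshape(-1,3); m=q[(q[:,2]>.078)&(q[:,2]<.094)]
    print(n,"cap",len(m),m.mean(0),np.ptp(m,0),(m.max(0)+m.min(0))/2)
    R=P[y-75:y+75,x-85:x+85].reshape(-1,3); b=R[(R[:,2]>.018)&(R[:,2]<.032)&(np.hypot(*(R[:,:2]-[.47,-.0]).T)<.3)]
    h=cv2.convexHull(b[:,:2].astype(np.float32))
    print("base",len(b),np.median(b[:,2]),cv2.minEnclosingCircle(h))
    f=cv2.imread(f"pics/{n}1.png")[y-65:y+65,x-65:x+65]; ims.append(cv2.resize(f,(400,400),interpolation=cv2.INTER_CUBIC))
cv2.imwrite("pics/c1.png",np.hstack(ims))
E
```

```text
top cap 86 [0.47920504 0.08130885 0.0860987 ] [0.03027035 0.03353022 0.01288176] [0.47900246 0.08210018 0.08574066]
base 3647 0.02658474815243239 ((0.6007013320922852, -0.03433679789304733), 0.2180883139371872)
scene cap 136 [0.47781532 0.08154998 0.08533788] [0.03676523 0.03496598 0.01285931] [0.47574148 0.08205668 0.08448412]
base 6249 0.026142482311156234 ((0.602300226688385, 0.020584961399435997), 0.16613130271434784)
```

View pics/c1.png

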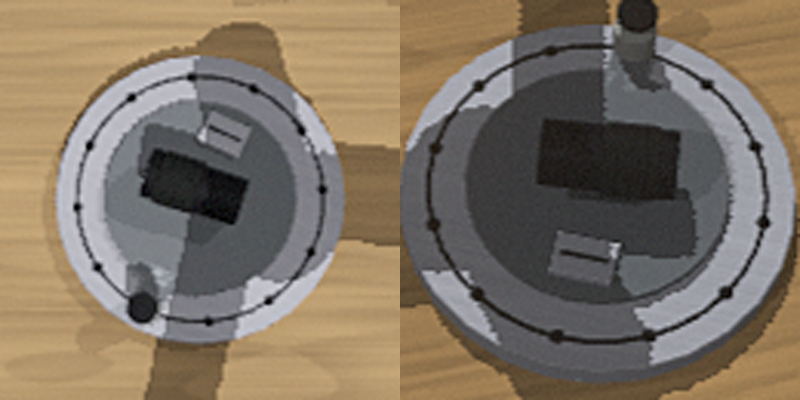

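The top crop shows the plunger cap at full pixel about (302,225) and the lens and plate on the platter. The next hole anticlockwise (lower right of the cap) is at about (324,229). The scene view shows the cap at (356,180). The other black round things are cap_big and cap_small in the dish at top (448,222) and the blower at (436,181). They aren't on the turntable, so the cap on the platter's arm is the plunger. Next I'll check the geometry from the holes.

Run:
```python
from h import *
from scipy.optimize import least_squares
H={"top":[(208,321),(269,300),(311,252),(322,189),(302,131),(253,89),(191,76),(131,97),(89,146),(77,207),(97,267)],
"scene":[(150,50),(78,86),(35,147),(33,223),(77,294),(157,336),(249,336),(326,292),(364,222),(355,147),(307,85)]}
o={"top":(256,125),"scene":(280,175)}; 
for n in H:
    d=np.load(f"pics/{n}1.npz");K=d["intrinsics"];T=d["world_from_camera"]
    W=[]
    for a,b in H[n]:
        u=o[n][0]+(a+.5)*.325-.5;v=o[n][1]+(b+.5)*.325-.5
        r=T[:3,:3]@[(u-K[0,2])/K[0,0],-(v-K[1,2])/K[1,1],-1]
        W.append((T[:3,3]+r*(.026-T[2,3])/r[2])[:2])
    W=np.array(W)
    s=least_squares(lambda p:np.hypot(*(W-p[:2]).T)-p[2],[.6,.02,.14]).x
    a=np.degrees(np.arctan2(W[:,1]-s[1],W[:,0]-s[0]))%30
    print(n,s,a.round(1),W[0])
```

```text
top [0.604187   0.02175547 0.14028598] [4.  4.2 4.1 4.2 3.3 4.  4.1 4.1 4.7 4.1 4. ] [0.46439917 0.01194215]
scene [0.60204853 0.02172268 0.14017466] [4.1 4.4 3.7 3.6 4.  4.1 3.8 4.2 4.2 3.7 3.8] [0.46167938 0.01173804]
```

```bash
python3 -m crank '[[0.047,-0.047,0,0,0,0],[0.09,-0.09,0,0,0,0],[0.13,-0.13,0,0,0,0],[0.17,-0.17,0,0,0,0],[0.21,-0.21,0,0,0,0],[0.25,-0.25,0,0,0,0],[0.29,-0.29,0,0,0,0],[0.33,-0.33,0,0,0,0],[0.37,-0.37,0,0,0,0],[0.41,-0.41,0,0,0,0],[0.45,-0.45,0,0,0,0],[0.473,-0.468,0,0,0,0],[0.473,-0.468,0,0,0,0],[0.473,-0.468,0.05,0,0,0],[0.473,-0.468,0.09,0,0,0],[0.473,-0.468,0.115,0,0,0],[0.473,-0.468,0.115,0,0,0],[0.473,-0.468,0.115,0,0,0]]' 0 30
python3 - <<'E'
from rig import manip,viewer
from h import *
s=manip.get_state();print(s["clock"],s["position"],s["ee_rot"],s["contact_force"],s["qpos"],s["width"])
ims=[]
for n in("scene","top"):
    d=viewer.get_image(n);u,v=map(int,proj([.4775,.0825,.1],d["intrinsics"],d["world_from_camera"]))
    ims.append(cv2.resize(d["frame"][v-55:v+55,u-55:u+55],(400,400),interpolation=cv2.INTER_CUBIC))
cv2.imwrite("pics/c2.png",np.hstack(ims))
E
```

```text
clock: 2.35
position: [0.4783, 0.0822, 0.1173]
ee_rot: [-0.001, 0.981, 0.195, 0.001]
contact_force: [0.8, -0.5, 0.9]
width: -0.0
2.35 [0.47830213 0.08218997 0.11733125] [-6.01479054e-04  9.80855951e-01  1.94732790e-01  6.18656548e-04] [ 0.83228515 -0.46056012  0.91697775] [2.56234292e-02 2.38234253e-01 1.86825578e+00 1.62360044e-03
 1.03408774e+00 1.20362012e+00] -2.52024033416317e-05
```

View pics/c2.png

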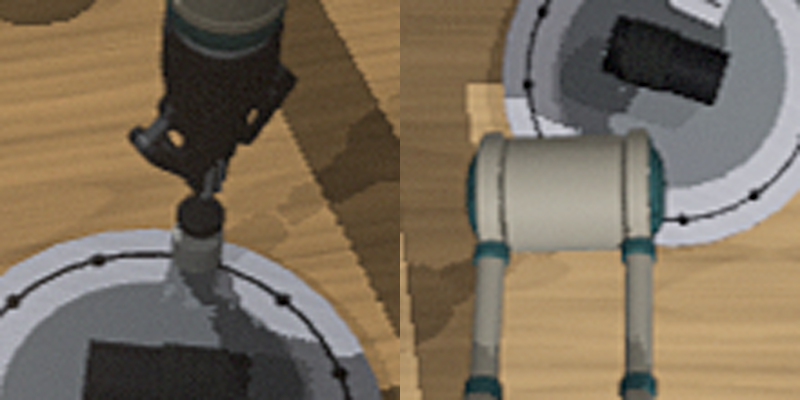

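The scene crop shows the shut fingertips at crop (212,190), directly above the cap at (200,210), with no contact. Pressing now.

```bash
python3 -m crank '[[0,0,0.012,0,0,0],[0,0,0.024,0,0,0],[0,0,0.029,0,0,0],[0,0,0.032,0,0,0],[0,0,0.035,0,0,0],[0,0,0.038,0,0,0],[0,0,0.041,0,0,0],[0,0,0.042,0,0,0],[0,0,0.042,0,0,0],[0,0,0.042,0,0,0]]'
```

```text
clock: 3.7
position: [0.4785, 0.0828, 0.0761]
ee_rot: [-0.001, 0.981, 0.195, 0.001]
contact_force: [-3.1, 0.4, 5.8]
width: -0.0
```

Run:
```python
import numpy as np
p=np.array([.4785,.0828]);c=np.array([.603,.0217])
for f in range(2,32,2):
    a=np.radians(f);d=c+np.array([[np.cos(a),-np.sin(a)],[np.sin(a),np.cos(a)]])@(p-c)-p
    print(f,(d@[.9242,.3820]).round(4),(d@[.3820,-.9242]).round(4))
```

```text
2 -0.0036 0.0033
4 -0.007 0.0067
6 -0.0104 0.0102
8 -0.0136 0.0138
10 -0.0167 0.0175
12 -0.0196 0.0213
14 -0.0224 0.0253
16 -0.0251 0.0293
18 -0.0277 0.0334
20 -0.03 0.0376
22 -0.0323 0.0419
24 -0.0344 0.0463
26 -0.0363 0.0507
28 -0.0381 0.0552
30 -0.0397 0.0598
```

```bash
python3 -m crank '[[0,0,0.001,0,0,0],[-0.0018,0.0016,0.001,0,0,-1],[-0.0036,0.0033,0.001,0,0,-2],[-0.007,0.0067,0.001,0,0,-4],[-0.0104,0.0102,0.001,0,0,-6],[-0.0136,0.0138,0.001,0,0,-8],[-0.0167,0.0175,0.001,0,0,-10],[-0.0196,0.0213,0.001,0,0,-12],[-0.0224,0.0253,0.001,0,0,-14],[-0.0251,0.0293,0.001,0,0,-16],[-0.0277,0.0334,0.001,0,0,-18],[-0.03,0.0376,0.001,0,0,-20],[-0.03,0.0376,0.001,0,0,-20],[-0.03,0.0376,0.001,0,0,-20]]'
cat > look.py <<'E'
import sys
from rig import manip,viewer
from h import *
s=manip.get_state();print(s["clock"],s["position"],s["contact_force"])
d=viewer.get_image("scene");K,T=d["intrinsics"],d["world_from_camera"]
for f in(0,10,20,30): 
    a=np.radians(154+f); print(f,np.round(proj([.603+.14*np.cos(a),.0217+.14*np.sin(a),.08],K,T),1))
P=pts(d["range_z"],K,T);R=np.hypot(P[...,0]-.603,P[...,1]-.0217)
m=(P[...,2]>.06)&(P[...,2]<.092)&(R>.11)&(R<.17)&(d["frame"].max(2)<70); q=P[m]
print("cap",len(q),q.mean(0),np.degrees(np.arctan2(*(q.mean(0)[:2]-[.603,.0217])[::-1]))%360-154)
u,v=345,225
cv2.imwrite(f"pics/{sys.argv[1]}.png",cv2.resize(d["frame"][v-75:v+75,u-75:u+75],(600,600),interpolation=cv2.INTER_CUBIC))
E
python3 look.py c3
```

```text
clock: 5.45
position: [0.4648, 0.0363, 0.0753]
ee_rot: [-0.0, 0.932, 0.362, 0.001]
contact_force: [-2.8, 0.2, 5.8]
width: 0.0001
5.45 [0.46480638 0.0362688  0.07528787] [-2.83161746  0.18273177  5.79090953]
0 [356.7 179.7]
10 [347.5 178.4]
20 [338.2 178.4]
30 [329.  179.7]
cap 84 [0.47275707 0.03539747 0.0752833 ] 19.996349559538487
```

View pics/c3.png

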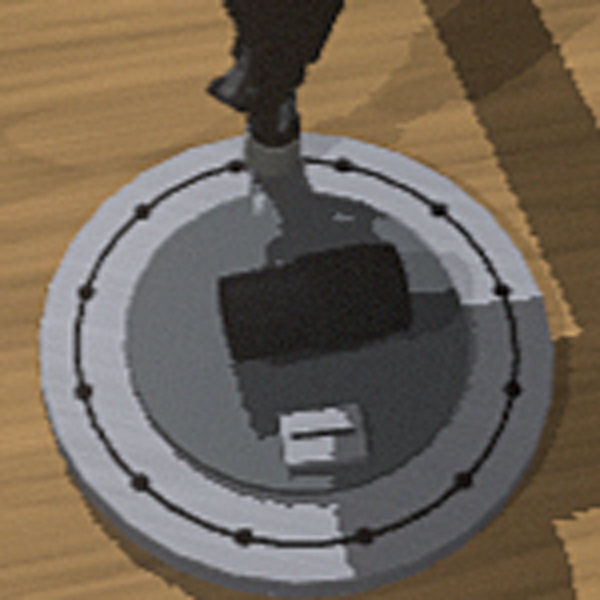

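The crop shows the platter carried round, with the plunger at (272,150) close to the next hole. The lens and plate are in place on the platter, and the measured cap angle is 20.0°. Ten more degrees to go.

```bash
python3 -m crank '[[-0.0018,0.0017,0,0,0,-1],[-0.0036,0.0034,0,0,0,-2],[-0.0053,0.0051,0,0,0,-3],[-0.0071,0.0068,0,0,0,-4],[-0.0088,0.0085,0,0,0,-5],[-0.0105,0.0103,0,0,0,-6],[-0.0122,0.0121,0,0,0,-7],[-0.0138,0.0139,0,0,0,-8],[-0.0154,0.0158,0,0,0,-9],[-0.0168,0.0176,0,0,0,-10],[-0.0168,0.0176,0,0,0,-10],[-0.0168,0.0176,0,0,0,-10],[-0.0168,0.0176,0,0,0,-10]]'
python3 look.py c4
```

```text
clock: 7.12
position: [0.4643, 0.0116, 0.0756]
ee_rot: [0.0, 0.897, 0.442, 0.001]
contact_force: [-2.6, 0.4, 5.8]
width: -0.0001
7.125 [0.46426703 0.01159724 0.07564772] [-2.57319432  0.35541469  5.75918031]
0 [356.7 179.7]
10 [347.5 178.4]
20 [338.2 178.4]
30 [329.  179.7]
cap 81 [0.47284085 0.01032516 0.07627628] 30.9944910295317
```

```bash
python3 -m crank '[[0,0,-0.002,0,0,0],[0,0,-0.004,0,0,0],[0,0,-0.006,0,0,0],[0,0,-0.008,0,0,0],[0,0,-0.009,0,0,0],[0,0,-0.009,0,0,0]]'
python3 look.py c5
```

```text
clock: 7.92
position: [0.4642, 0.0115, 0.0846]
ee_rot: [0.0, 0.897, 0.442, 0.001]
contact_force: [-2.4, -0.3, 3.3]
width: -0.0001
7.925 [0.46423701 0.01150734 0.08462275] [-2.42101597 -0.34399989  3.33359911]
0 [356.7 179.7]
10 [347.5 178.4]
20 [338.2 178.4]
30 [329.  179.7]
cap 71 [0.47252116 0.01063673 0.08192264] 30.846503094164063
```

At 84.6 mm the cap is still pushing back with 3.3 N, so the pin has risen into the hole; otherwise the cap would be about 8 mm lower. Next I'll lift straight up and then back away.

```bash
python3 -m crank '[[0,0,-0.004,0,0,0],[0,0,-0.01,0,0,0],[0,0,-0.03,0,0,0],[0,0,-0.06,0,0,0],[0,0,-0.1,0,0,0],[0,0,-0.14,0,0,0],[-0.03,0,-0.16,0,0,0],[-0.06,0,-0.16,0,0,0],[-0.09,0,-0.16,0,0,0],[-0.12,0,-0.16,0,0,0],[-0.12,0,-0.16,0,0,0],[-0.12,0,-0.16,0,0,0]]'
python3 look.py c6
```

```text
clock: 9.48
position: [0.3915, -0.0835, 0.2447]
ee_rot: [0.0, 0.897, 0.442, 0.002]
contact_force: [-0.1, 0.1, 0.2]
width: -0.0
9.475 [ 0.39153652 -0.08349702  0.24466374] [-0.12855709  0.11534411  0.21915829]
0 [356.7 179.7]
10 [347.5 178.4]
20 [338.2 178.4]
30 [329.  179.7]
cap 128 [0.46585693 0.01116989 0.08432806] 30.390664458825285
```

View pics/c6.png

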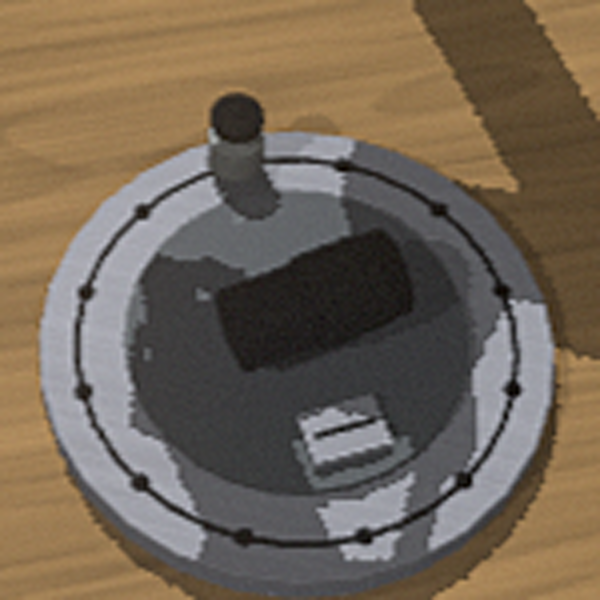

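The crop shows the plunger standing up over the next hole at (237,118), with 11 free holes left. The lens and camera plate have turned with the platter.

```bash
python3 -c "
from rig import job;print(job.sign_off())"
```

```text
the job is handed in; nothing more can be done
None
```

The turntable has been moved on by one hole, and the job was handed in at about 9.5 s of the 34 s. With the shut fingertips I pressed the plunger about 10.5 mm, carried it 30° anticlockwise and let it spring up in the next hole. Then I lifted straight off and backed away.

**Last checks:**
- **Angle:** the cap measured about 30.4° from the start. The same camera read about 0.5° high before the move, so this fits 30°. While the fingers still hid part of the cap it read about 31°, which I put down to the blocked view.
- **Plunger up:** during release the spring still pushed back with 3.3 N at 84.6 mm. After backing away, the mean height over the visible dark cap, sides included, was 84 mm, against 86 mm for its top when up.
- **Lens and plate:** the last picture shows both turned with the platter and in place. I judged the lens level from that picture only.
- **Robot clear:** the contact force was back to about 0.2 N before handing in.
- **Other things:** I did not take a final picture of them. Nothing suggested contact away from the plunger.

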